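# Zero the coffee grinder's dial, count five clicks, and lock the setting

## Task

Set the coffee grinder for filter coffee: turn its dial clockwise all the way home to the fine stop (the big red dot), then open it exactly five clicks anticlockwise. Then lock the setting: drop the red lock plate's keyhole over the brass screw head beside the dial, tongue towards the dial, slide the plate fully home towards the dial so that it is held under the screw head and points straight at the dial, and let go. Leave the mugs, bowl, soap and clip where they stand.

Things in the scene. Friction and masses are not known exactly. Their poses are not given: they have to be found in the camera images.
- grinder: Low blue coffee grinder with aluminium deck, fixed; 230 (x) x 160 (y) mm, deck 100 mm high, turned up to 0.35 rad. Origin: centre of underside; x to its back, y to its left, z up. On the deck: round amber hopper with black lid at x = +58 mm (98 mm across, top 55 mm above the deck), dial at x = -60, y = +42 mm, brass lock screw at x = -60, y = -22.5 mm.
- dial (a joint): Dial angle about its upright axis, rad. 0 = home at the rigid fine stop, its lowest value; grows anticlockwise seen from above (coarser). Clicks every 20 deg (0.349 rad) from 0 to 3.49: five clicks = 1.745. About 0.1 to 0.3 N m carries it over a click; released, it springs to the nearest click and stays.
- dial_axis (a point): Point on the dial's axis at deck height (fixed; axes as the grinder's).
- dial_bar (a point): On the dial's axis 24 mm above the deck, turns with the dial. Black dial: skirt 48 mm across, to 11 mm above the deck; bar grip 46 mm long, 12 mm wide, from 11 to 39 mm above the deck. x axis: along the bar to its white pointer, at -50 deg from the grinder's x axis at joint 0 and +50 deg at five clicks. Deck dots mark the clicks, 32 mm from the axis; the big red one is the stop.
- screw_foot (a point): Point on the deck where the brass lock screw stands (axes as the grinder's). Shank 6 mm across; head 13 mm across, its underside 6 mm and its top 10 mm above the deck.
- lock_plate: Loose red plate lying flat, 40 (x) x 68 (y) x 4 mm, 90 g; origin on the underside, y from -36 to +32 mm; its 12 mm wide tongue is the +y end. Keyhole: opening 18 mm across at y = +10, from which a 9 mm wide slot (mouth bevelled) runs to -y, ending square at y = -9 mm. Upright black grip tab 14 x 14 mm at y = -26 mm, 4 to 44 mm above the underside. Fitted, its y lies along the grinder's y.
- hole_centre (a point): Centre of the plate's round opening, on the underside (plate's axes).
- slot_end (a point): On the plate's underside at y = -6 mm (plate's axes): where the screw's axis stands when the plate is fully home. From the opening over the head, the plate slides 16 mm along its +y, until the shank meets the slot's end; the tongue then stops about 2 mm short of the dial's skirt.
- tab (a point): Point inside the plate's grip tab, 28 mm above the underside (plate's axes).
- sweet_bowl: White shallow bowl, 171 mm across, 50 mm high; origin at the centre of its underside. Bystander.
- white_mug: White mug, 78 x 112 x 102 mm high, left of the grinder; origin at the underside's centre. Bystander.
- work_mug: White mug, 82 x 118 x 100 mm high, at the front left; origin at the underside's centre. Bystander.
- pump_soap: Pump soap bottle, 49 x 78 x 184 mm high, left of the grinder; origin at the underside's centre. Bystander.
- bag_clip: Small orange clip, 14 x 60 x 10 mm, at the front right; origin at the underside's centre. Bystander.

How it is judged:
By the outcome, as a careful person would: the job done as asked, in the order asked, and still so for the second after the job is handed in, with the robot touching nothing.
It also fails if it takes over 72 s, if anything falls off the work surface, if the arm or the gripper's body presses on something with over 40 N, if the wrist force passes 120 N, or if a joint passes its speed limit or range.

## Robot

A 6-joint arm with a two-finger parallel gripper is mounted at the origin on a cart in front of the work surface, level with it; the furniture and walls round the work are solid. World frame = base frame: x ahead of the robot, y to its left, z up, the work surface at z = 0. Lengths are in m, angles in rad, forces in N, time in s.
With the tool pointing down it reaches from about 0.375 to 0.925 m from the base axis. Payload 5.7 kg.
Tool frame: the origin (TCP) lies midway between the tips of the shut fingers; the grasp point (between the pads) lies behind it (bot.pinch_z is the z of the grasp point in the tool frame, in m); z points along the fingers, y is the line along which they close (so a half turn about z gives the same grasp; the last joint's range is limited). The gripper opens to 88 mm and grips with 3 to 60 N. Pads are 20 mm wide; open, the fingers measure 115 mm over their backs; the gripper's body (75 mm by 178 mm) begins 61 mm behind the grasp point.
Start: joints at [1.135, 0.359, 1.51, -0, 1.272, -0.115], TCP at [0.189, 0.569, 0.185] pointing down, gripper open.
Joint ranges: [-2.97, 2.97], [-1.01, 2.36], [0.21, 2.38], [-0.96, 4.11], [0.2, 2.71], [-2.98, 2.98]. Speed limits (rad/s): [2.39, 2.39, 3.14, 3.14, 3.14, 3.14].

## Interface

Orientations are given as a unit quaternion [x, y, z, w].
In Python, from plant import bot, imaging, kinematics, ungrasp, clamp gives the robot as it stands (bot), with the cameras (imaging), the gripper as plain functions and the kinematics (kinematics). Calls block until the motion is done:
- bot.reach(position, orientation): joint-space move of the TCP to a pose.
- bot.move_l(position, ori=None, feed=0.15, contact_N=None): straight line of the TCP; ori=None keeps the orientation; feed is the mean speed in m/s. With contact_N (N) it stops when the force on the tool has changed by that much, and returns True; else False.
- bot.set_joints(angles): joint-space move.
- ungrasp() and clamp(force=None): open the fingers fully, or close them until they stop; force is the grip in N (None keeps the last).
- bot.pause(seconds).
- kinematics.inverse_kinematics(position, orientation): joint angles nearest the present ones, or None.
- bot.observe(): the state.
- imaging.get_image(name): name is "side" or "top"; returns (picture, depth): 420x560x3 uint8, red, green, blue; 420x560 float32, m along the optical axis (not along the pixel's ray), 0 where there is no reading.
- imaging.camera_info(name): a dict with "camera_matrix" (3x3 intrinsics, pixels), "view" (4x4, takes a point from world to camera coordinates). Camera axes: x right, y down, z forward; pixel columns grow to the right and rows downward; lengths in m; the calibration is good to about 2 mm. A picture is of the moment at which its call begins. camera_info takes no time and is no camera call.
A pose or a line that the arm cannot do raises bot.MotionError and nothing moves.
- bot.finish_job(): hands the job in; it is judged then, once.
The state is a dict: "time_s": time; "joint_pos": joint angles; "qd": joint speeds; "joint_torque": joint torques, N m; "position": TCP position; "ee_rot": TCP orientation; "contact_force": force on the tool from outside, world axes, zero at the start; "moment": the same for the moment, N m; "opening": finger opening in m; "finger_force": force on a finger pad.
Only numpy, scipy, OpenCV 4.12 (cv2) and the standard library are available. Lean on these libraries where they do the work, as an engineer would, in place of code of your own. Each camera call takes 0.05 s, during which the arm holds its last target. There are 200 camera calls.

## Working session

There is one attempt and no reset: what is moved stays moved. The work goes in short steps, each a Python script; the robot and the scene stay as the last script left them, time stands still between calls to the robot, and variables do not carry over. Pictures are saved under pics/ and viewed, at most 10 in all, crops included, and the job is handed in when it is done.

```bash
ls; mkdir -p pics
python3 - <<'E'
from plant import bot, imaging, kinematics, ungrasp, clamp
import cv2,numpy as np
for n in("top","side"):
    p,d=imaging.get_image(n); cv2.imwrite(f"pics/{n}0.png",p[:,:,::-1]); np.savez(f"{n}0.npz",p=p,d=d)
    c=imaging.camera_info(n); print(n,np.round(c["camera_matrix"],1).tolist(),np.round(c["view"],3).tolist())
print(bot.pinch_z,bot.observe()["ee_rot"],bot.observe()["time_s"])
E
```

```text
pics
plant.py
top [[406.2, 0.0, 275.3], [0.0, 406.2, 209.3], [0.0, 0.0, 1.0]] [[-0.002, -1.0, 0.009, 0.004], [-0.996, 0.001, -0.087, 0.52], [0.087, -0.009, -0.996, 1.401], [0.0, 0.0, 0.0, 1.0]]
side [[492.1, 0.0, 283.1], [0.0, 492.1, 205.4], [0.0, 0.0, 1.0]] [[0.982, -0.187, 0.002, -0.525], [-0.093, -0.497, -0.863, 0.145], [0.162, 0.848, -0.505, 1.257], [0.0, 0.0, 0.0, 1.0]]
-0.0187 [ 1.59726056e-01  9.87161041e-01 -7.85598092e-04 -2.22734272e-04] 0.1
```

View pics/top0.png

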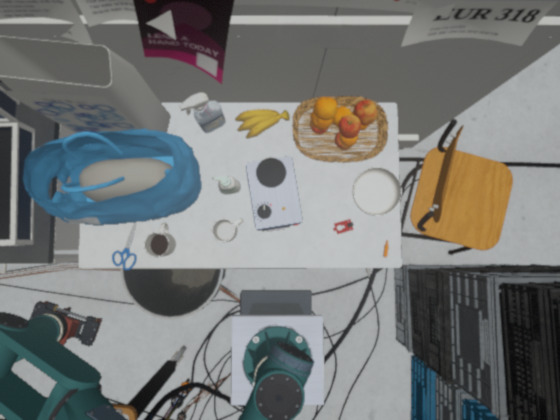

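View pics/side0.png

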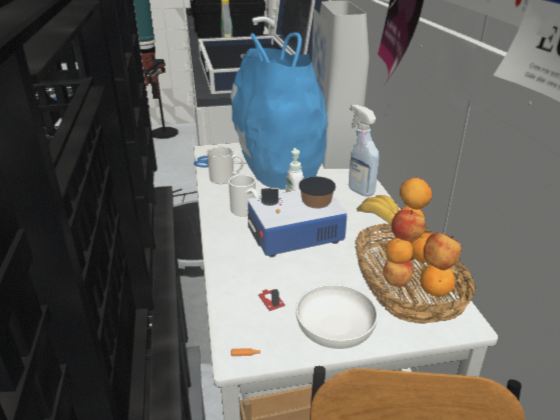

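The top view shows the grinder at about (273,192), the dial at (264,211) and the plate at (344,226). The side view shows the dial at (270,197), the screw at (278,211) and the plate at (271,299). I'll enlarge both.

Run:
```python
import cv2,numpy as np
t=np.load("top0.npz")["p"][:,:,::-1];s=np.load("side0.npz")["p"][:,:,::-1]
f=lambda im,x,y,w,h,k:cv2.resize(im[y:y+h,x:x+w],None,fx=k,fy=k,interpolation=cv2.INTER_CUBIC)
a=f(t,240,150,66,85,6);b=f(t,330,212,28,28,13)
c=np.zeros((600,800,3),np.uint8);c[:510,:396]=a;c[:364,400:764]=b
cv2.imwrite("pics/c1.png",c)
a=f(s,240,172,110,82,5);b=f(s,255,282,34,32,7)
c=np.zeros((600,800,3),np.uint8);c[:410,:550]=a;c[:224,555:793]=b
cv2.imwrite("pics/c2.png",c)
```

```text
(no output)
```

View pics/c1.png

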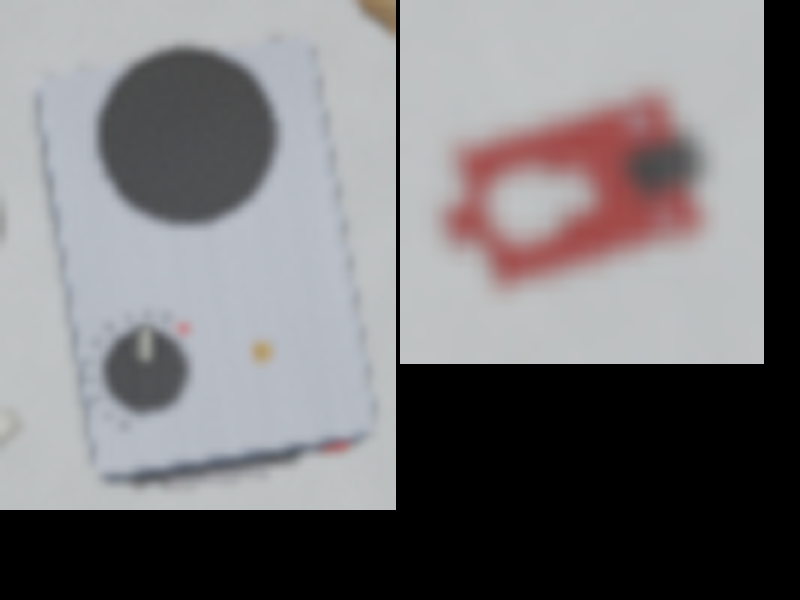

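View pics/c2.png

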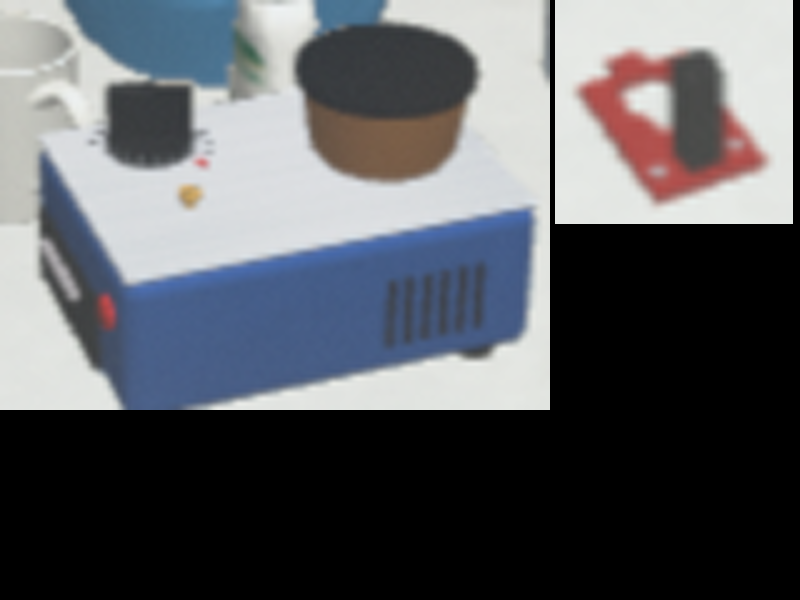

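The top crop shows the dial pointer upwards at about 2 clicks, the red dot at crop (183,328), the brass screw at (262,352) and the lid at (187,135). The plate lies with its tongue to the left (+y) and its tab to the right. The side crop shows the screw at (190,195) and the tab leaning over the plate. Next I'll measure with masks.

```bash
cat > v.py <<'E'
import cv2,numpy as np
from plant import bot, imaging, kinematics, ungrasp, clamp
C={n:(np.array(imaging.camera_info(n)["camera_matrix"]),np.array(imaging.camera_info(n)["view"])) for n in("top","side")}
def ray(n,uv):
    K,V=C[n];R,t=V[:3,:3],V[:3,3]
    d=R.T@np.linalg.inv(K)@np.array([uv[0],uv[1],1.]);return -R.T@t,d
def onz(n,uv,z):
    o,d=ray(n,uv);return o+d*(z-o[2])/d[2]
def tri(a,b):
    o1,d1=ray("top",a);o2,d2=ray("side",b)
    s=np.linalg.lstsq(np.c_[d1,-d2],o2-o1,rcond=None)[0]
    p,q=o1+s[0]*d1,o2+s[1]*d2;return (p+q)/2,np.linalg.norm(p-q)
def mask(p,kind):
    h,s,v=[c.astype(int) for c in cv2.split(cv2.cvtColor(p,cv2.COLOR_RGB2HSV))]
    return {"red":((h<8)|(h>170))&(s>70)&(v>60),"brass":(h>8)&(h<28)&(s>60)&(v>90),"dark":v<110}[kind]
def cen(p,m,box,w=None):
    x0,y0,x1,y1=box;k=np.zeros(m.shape,bool);k[y0:y1,x0:x1]=m[y0:y1,x0:x1]
    y,x=np.nonzero(k);ww=np.ones(len(x)) if w is None else w[y,x]
    return np.array([(x*ww).sum(),(y*ww).sum()])/ww.sum(),len(x)
def sat(p): return cv2.cvtColor(p,cv2.COLOR_RGB2HSV)[:,:,1].astype(float)
E
cat > m.py <<'E'
from v import *
import sys
def load(n):return np.load(n+"0.npz")["p"]
t,s=load("top"),load("side")
P={}
for k,kind,bt,bs in[("screw","brass",(278,203,290,214),(273,206,284,216)),("dot","red",(267,201,274,208),(277,201,284,207))]:
    a,na=cen(t,mask(t,kind),bt,sat(t));b,nb=cen(s,mask(s,kind),bs,sat(s))
    z={"screw":.109,"dot":.1}[k]
    print(k,a,na,b,nb,"tri",tri(a,b),"top",onz("top",a,z),"side",onz("side",b,z))
a,na=cen(t,mask(t,"dark"),(254,156,289,189));print("lid",a,na,onz("top",a,.155))
b,nb=cen(s,mask(s,"dark"),(298,175,338,196));print("lid side",b,nb,onz("side",b,.155))
a,na=cen(t,mask(t,"dark"),(257,205,272,220));print("dial",a,na,onz("top",a,.115))
m=mask(t,"red");m[:215]=0;m[240:]=0;m[:,:330]=0;m[:,360:]=0
y,x=np.nonzero(m);print(len(x))
pts=np.array([onz("top",q,.004)[:2] for q in zip(x,y)]).astype(np.float32)
c,wh,ang=cv2.minAreaRect(pts*1000);print("plate rect",c,wh,ang)
E
python3 m.py
```

```text
screw [283.24918033 208.03278689] 4 [277.42275173 210.40046118] 13 tri (array([ 0.51566972, -0.02238895,  0.10996699]), np.float64(0.001106924608361407)) top [ 0.51630936 -0.02248357  0.109     ] side [ 0.51538944 -0.02081954  0.109     ]
 ** On entry to DLASCL parameter number  4 had an illegal value
 ** On entry to DLASCL parameter number  4 had an illegal value
 ** On entry to DLASCL parameter number  4 had an illegal value
 ** On entry to DLASCL parameter number  4 had an illegal value
 ** On entry to DLASCL parameter number  5 had an illegal value
 ** On entry to DLASCL parameter number  4 had an illegal valuev.py:19: RuntimeWarning: invalid value encountered in divide
  return np.array([(x*ww).sum(),(y*ww).sum()])/ww.sum(),len(x)
Traceback (most recent call last):
  File "m.py", line 9, in <module>
    print(k,a,na,b,nb,"tri",tri(a,b),"top",onz("top",a,z),"side",onz("side",b,z))
                            ~~~^^^^^
  File "v.py", line 11, in tri
    s=np.linalg.lstsq(np.c_[d1,-d2],o2-o1,rcond=None)[0]
      ~~~~~~~~~~~~~~~^^^^^^^^^^^^^^^^^^^^^^^^^^^^^^^^
numpy.linalg.LinAlgError: SVD did not converge in Linear Least Squares
```

```bash
cat >> v.py <<'E'
def blob(p,box,kind,thr=.5,k=8):
    """sub-pixel mask of the biggest blob: upscaled channel, cut at thr of its range; returns pixel contour points, centroid"""
    x0,y0,x1,y1=box;c=p[y0:y1,x0:x1].astype(np.float32)
    r,g,b=c[...,0],c[...,1],c[...,2]
    f={"red":r-(g+b)/2,"brass":(r+g)/2-b,"dark":-(r+g+b)/3}[kind]
    f=cv2.resize(f,None,fx=k,fy=k,interpolation=cv2.INTER_CUBIC)
    lo,hi=np.percentile(f,10),np.percentile(f,99.5)
    if kind!="dark":lo=np.median(f)
    m=(f>lo+thr*(hi-lo)).astype(np.uint8)
    cs,_=cv2.findContours(m,cv2.RETR_EXTERNAL,cv2.CHAIN_APPROX_NONE);q=max(cs,key=cv2.contourArea)
    M=cv2.moments(q);to=lambda a:(np.asarray(a,float)+.5)/k-.5+[x0,y0]
    return to(q[:,0]),to([M["m10"]/M["m00"],M["m01"]/M["m00"]]),M["m00"]/k/k
E
cat > m.py <<'E'
from v import *
t,s=[np.load(n+"0.npz")["p"] for n in("top","side")]
np.set_printoptions(precision=4,suppress=True)
def plane(n,q,z):return np.array([onz(n,u,z)[:2] for u in q])
for k,kind,bt,bs,z in[("screw","brass",(278,203,290,214),(272,205,285,217),.109),("dot","red",(267,201,275,208),(276,201,285,208),.1),("lid","dark",(252,154,291,191),(296,173,340,198),.155)]:
    qa,a,na=blob(t,bt,kind);qb,b,nb=blob(s,bs,kind)
    print(k,a,na,b,nb,"tri",*tri(a,b),"top",onz("top",a,z),"side",onz("side",b,z))
q,a,n=blob(t,(255,203,274,222),"dark");print("dial top",a,n,onz("top",a,.111),cv2.minEnclosingCircle((plane("top",q,.111)*1000).astype(np.float32)))
for n,box in(("top",(332,216,356,236)),("side",(256,287,287,313))):
    p={"top":t,"side":s}[n];q,c,ar=blob(p,box,"red")
    print("plate",n,cv2.minAreaRect((plane(n,q,.004)*1000).astype(np.float32)))
    q,c,ar=blob(p,{"top":(345,218,356,231),"side":(267,286,281,309)}[n],"dark");print("tab",n,c,ar,q.min(0),q.max(0))
    if n=="top":ta=c
    else:print("tab tri",*tri(ta,c))
E
python3 m.py
```

```text
screw [283.1953 208.1533] 7.890625 [277.5241 210.4072] 11.8828125 tri [ 0.5156 -0.0223  0.1098] 0.00043524520583891596 top [ 0.5159 -0.0223  0.109 ] side [ 0.5156 -0.0209  0.109 ]
dot [270.1149 204.3023] 3.8046875 [279.8767 204.0201] 3.0703125 tri [0.5294 0.0208 0.1027] 0.00014255783993377493 top [0.5296 0.0208 0.1   ] side [0.5303 0.0254 0.1   ]
lid [270.6571 172.134 ] 681.8515625 [315.9503 186.2925] 724.21875 tri [0.6276 0.019  0.1477] 0.0027946658525603288 top [0.6276 0.0187 0.155 ] side [0.6225 0.0056 0.155 ]
dial top [263.7678 211.5168] 142.765625 [0.5047 0.0416 0.111 ] ((505.693603515625, 41.62629318237305), 23.39510726928711)
plate top ((460.0755615234375, -234.2477569580078), (37.151798248291016, 64.8738784790039), 15.786184310913086)
tab top [347.9999 225.0877] 67.4921875 [344.5625 219.6875] [352.4375 230.4375]
plate side ((460.3786315917969, -232.643798828125), (40.43376159667969, 70.46454620361328), 15.997711181640625)
tab side [273.5617 299.6001] 209.7734375 [266.5625 288.8125] [280.4375 308.4375]
tab tri [ 0.4644 -0.2524  0.0165] 0.000219470090622835
```

Everything agrees: the grinder yaw is 0.161 rad from lid–screw (119 of 120 mm) and 0.163 from dial–screw. The red dot puts the dial axis within 0.5 mm, and the dial is at 2 clicks. The plate yaw is 0.277. I'll do the dial now.

```bash
cat > h.py <<'E'
import numpy as np
from plant import bot, imaging, kinematics, ungrasp, clamp
np.set_printoptions(precision=4,suppress=True)
PSI=.161;SC=np.array([.5158,-.0220]);DI=SC+.0645*np.array([-np.sin(PSI),np.cos(PSI)])
PL=np.array([.467,-.2565]);TH=.277
def ori(a): # tool down, tool x at world yaw a
    return np.array([np.cos(a/2),np.sin(a/2),0,0.])
def st(l=""):
    o=bot.observe();print(l,"t",round(o["time_s"],2),o["position"],"F",o["contact_force"],"M",o["moment"],"op",round(o["opening"],4),"j6",round(o["joint_pos"][5],3))
E
python3 - <<'E'
from h import *
from scipy.spatial.transform import Rotation as R
print(R.from_quat(ori(.3)).as_matrix())
d=np.pi/180
for f in(0,np.pi):
    for a in(-.8,-50,65):
        q=kinematics.inverse_kinematics([*DI,.115],ori(a*d+f));print(f,a,q)
for b in(TH,PSI):
  for f in(-np.pi/2,np.pi/2):print(b,f,kinematics.inverse_kinematics([*(PL if b==TH else SC),.1],ori(b+f)))
E
```

```text
[[ 0.9553  0.2955  0.    ]
 [ 0.2955 -0.9553  0.    ]
 [ 0.      0.     -1.    ]]
0 -0.8 [-0.054   0.3065  1.7921 -0.      1.0431  1.5307]
0 -50 [-0.054   0.3065  1.7921 -0.      1.0431  2.3894]
0 65 [-0.054   0.3065  1.7921 -0.      1.0431  0.3823]
3.141592653589793 -0.8 [-0.054   0.3065  1.7921 -0.      1.0431 -1.6109]
3.141592653589793 -50 [-0.054   0.3065  1.7921 -0.      1.0431 -0.7522]
3.141592653589793 65 [-0.054   0.3065  1.7921 -0.      1.0431 -2.7593]
0.277 -1.5707963267948966 [-0.6319  0.3591  1.7537 -0.      1.0288  2.2326]
0.277 1.5707963267948966 [-0.6319  0.3591  1.7537 -0.      1.0288 -0.9089]
0.161 -1.5707963267948966 [-0.1765  0.338   1.789  -0.      1.0147  2.8041]
0.161 1.5707963267948966 [-0.1765  0.338   1.789  -0.      1.0147 -0.3375]
```

Run:
```python
from h import *
d=np.pi/180
bot.move_l([.16,.43,.30],feed=.25)
A=PSI-10*d
bot.reach([*DI,.26],ori(A));st("hover")
bot.move_l([*DI,.115],feed=.15,contact_N=8);st("down")
clamp(25);st("grip")
q=np.array(bot.observe()["joint_pos"])
for k in(-15,-30,-38,-42,-46):
    r=q.copy();r[5]-=k*d;bot.set_joints(r);st(k)
```

```text
hover t 2.88 [0.5053 0.0424 0.2598] F [0.4303 0.158  0.6703] M [-0.0223  0.1367 -0.0063] op 0.0877 j6 1.53
down t 3.99 [0.5062 0.0418 0.1158] F [-0.2541  0.29    1.1433] M [-0.0522  0.214  -0.0598] op 0.0878 j6 1.53
grip t 5.33 [0.5055 0.0417 0.115 ] F [ 0.0365 -0.3207  0.442 ] M [ 0.0157  0.1244 -0.0164] op 0.0006 j6 1.53
-15 t 5.69 [0.5055 0.0417 0.115 ] F [ 0.4179 -0.0977 -0.2852] M [ 0.0332  0.1657 -0.0042] op 0.0006 j6 1.788
-30 t 6.05 [0.5055 0.0416 0.115 ] F [ 0.1374 -0.8385 -0.3925] M [0.0258 0.1446 0.0141] op 0.0007 j6 2.048
-38 t 6.31 [0.5055 0.0417 0.115 ] F [-0.3614 -0.1499  0.3308] M [0.0091 0.1541 0.0114] op 0.0006 j6 2.187
-42 t 6.56 [0.5055 0.0417 0.115 ] F [-0.3574 -0.307   0.0836] M [0.0305 0.1446 0.002 ] op 0.0002 j6 2.258
-46 t 6.81 [0.5054 0.0417 0.115 ] F [ 0.0294 -0.0133 -0.6783] M [ 0.0374  0.1345 -0.0531] op 0.0005 j6 2.329
```

The fingers shut to 0.6 mm, so they missed the bar. I'll look before anything else.

Run:
```python
from h import *
import cv2
c=np.zeros((600,800,3),np.uint8)
p,D=imaging.get_image("side");np.savez("side1.npz",p=p,d=D);p=p[:,:,::-1];c[:,:560]=cv2.resize(p[130:270,220:350],(557,600),interpolation=cv2.INTER_CUBIC).copy() if 0 else cv2.resize(p[130:270,220:350],(560,600),interpolation=cv2.INTER_CUBIC)
p,D=imaging.get_image("top");np.savez("top1.npz",p=p,d=D);p=p[:,:,::-1];c[:400,560:]=cv2.resize(p[140:260,240:312],(240,400),interpolation=cv2.INTER_CUBIC)
cv2.imwrite("pics/g1.png",c)
```

```text
(no output)
```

View pics/g1.png

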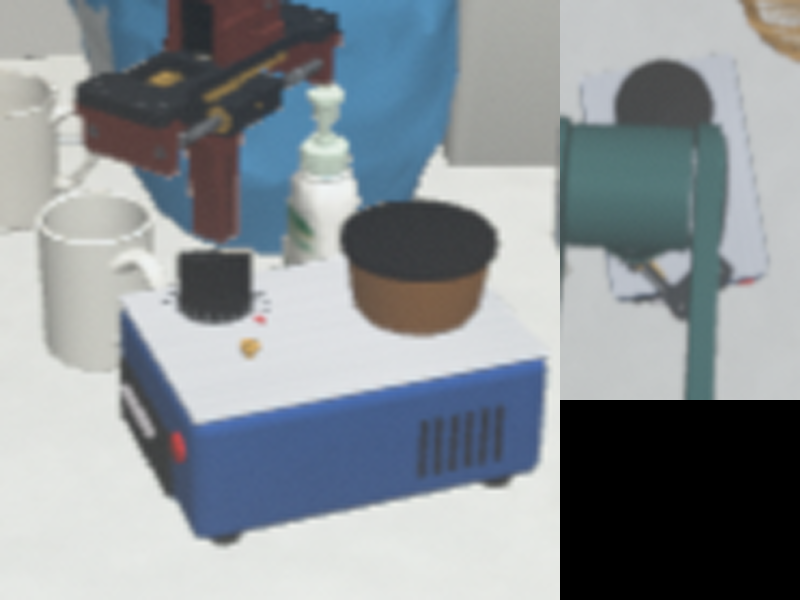

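The side view shows the finger ending at about (270,186), just above or behind the dial top. I'll check with depth which it is.

Run:
```python
from v import *
from h import DI
K,V=C["side"]
def pr(X):
    c=V@[*X,1];u=K@c[:3];return u[:2]/u[2],c[2]
s=np.load("side1.npz")["d"]; s0=np.load("side0.npz")["d"]
print("TCP",pr([*DI,.115]),"bar top",pr([*DI,.139]))
def pt(d,u,v):
    z=d[v,u];return (np.linalg.inv(V)@[*(np.linalg.inv(K)@[u,v,1]*z),1])[:3],z
for u,v in((270,165),(270,175),(270,182),(270,185),(270,187),(270,189),(270,192),(270,198),(270,201)):print(u,v,*pt(s,u,v),"before",*pt(s0,u,v))
```

```text
TCP (array([269.6217, 197.0226]), np.float64(1.3162397914058854)) bar top (array([269.5119, 189.1307]), np.float64(1.3041102660813064))
270 165 [0.5051 0.0259 0.2172] 1.2511173 before [0.5448 0.2727 0.0971] 1.5274953
270 175 [0.5049 0.0268 0.1883] 1.2664609 before [0.5457 0.2814 0.058 ] 1.5547781
270 182 [0.5046 0.0267 0.1681] 1.2766453 before [0.5484 0.2998 0.0233] 1.5882573
270 185 [0.5049 0.0289 0.1581] 1.2834845 before [0.5488 0.3028 0.0107] 1.5973042
270 187 [0.5494 0.3074 0.0009] 1.6061941 before [0.5485 0.302  0.0039] 1.6000055
270 189 [0.5062 0.038  0.1413] 1.2999201 before [0.5063 0.0385 0.141 ] 1.3005097
270 192 [0.5061 0.038  0.1322] 1.3045655 before [0.5063 0.0393 0.1315] 1.3060358
270 198 [0.5059 0.0385 0.1137] 1.3142395 before [0.5057 0.0371 0.1145] 1.3126446
270 201 [0.5042 0.0286 0.1102] 1.3073454 before [0.5047 0.0315 0.1085] 1.310803
```

The measured fingertip is at z≈0.155 while the TCP reports 0.115: the real tips sit about 40 mm higher than reported. The dial is untouched. I'll correct for that offset, descend guarded and check it with depth.

```bash
echo 'OZ=.040 # real tip z minus reported z (measured)' >> h.py
python3 - <<'E'
from h import *
import v
d=np.pi/180
A=PSI-10*d
bot.move_l([*DI,.14],ori(A),feed=.15);ungrasp()
print(bot.move_l([*DI,.117-OZ],feed=.08,contact_N=6));st("down")
s,D=imaging.get_image("side");np.savez("side2.npz",p=s,d=D)
clamp(25);st("grip")
q=np.array(bot.observe()["joint_pos"])
if bot.observe()["opening"]>.008:
  for k in(-15,-30,-38,-42,-46):
    r=q.copy();r[5]-=k*d;bot.set_joints(r);st(k)
    if abs(bot.observe()["moment"][2])>.8:break
E
```

```text
False
down t 10.18 [0.5059 0.0416 0.0773] F [-0.7701 -0.1126 -0.0277] M [0.0215 0.1372 0.0335] op 0.0879 j6 1.53
grip t 11.38 [0.5055 0.044  0.077 ] F [ 0.2141  9.9718 -0.0012] M [ 1.5784  0.0506 -0.0513] op 0.0117 j6 1.53
-15 t 11.73 [0.5058 0.0443 0.077 ] F [ 1.7589  1.4203 -1.4633] M [ 0.1192  0.1153 -0.585 ] op 0.0122 j6 1.789
-30 t 12.09 [0.5057 0.0442 0.077 ] F [ 1.6958  1.9763 -1.8349] M [ 0.4484 -0.1327  0.0682] op 0.0118 j6 2.048
-38 t 12.35 [0.5057 0.0443 0.077 ] F [ 2.5056  2.9711 -2.5318] M [ 0.4979 -0.255  -0.1092] op 0.012 j6 2.187
-42 t 12.6 [0.5058 0.0442 0.077 ] F [ 2.903   4.4438 -3.2617] M [ 0.829  -0.2732  0.4866] op 0.0122 j6 2.257
-46 t 12.85 [0.5054 0.0445 0.077 ] F [ 2.1567  5.7736 -1.9159] M [ 0.9392 -0.1009  0.6374] op 0.0132 j6 2.328
```

The grip is good (12 mm), and the moment rises to 0.64 N m at the expected home angle, so it is against the stop. Now five clicks anticlockwise, then release and look.

Run:
```python
from h import *
import v,cv2
d=np.pi/180
q=np.array(bot.observe()["joint_pos"]);
r0=q[5]-46*d
r=q.copy();r[5]=r0+49*d;bot.set_joints(r);st("-49")
for k in(-30,-10,10,30,50,60):
    r=q.copy();r[5]=r0-k*d;bot.set_joints(r);st(k)
bot.pause(.3);st("settled")
ungrasp();st("open")
p=bot.observe()["position"];bot.move_l([p[0],p[1],.16],feed=.2)
bot.reach([*(PL),.2],ori(TH+np.pi/2));st("over plate")
c=np.zeros((600,800,3),np.uint8)
for n in("top","side"):
    P,D=imaging.get_image(n);np.savez(n+"3.npz",p=P,d=D);P=P[:,:,::-1]
    if n=="top":c[:500,:400]=cv2.resize(P[190:230,250:282],(400,500),interpolation=cv2.INTER_CUBIC)
    else:c[:,400:]=cv2.resize(P[110:320,220:360],(400,600),interpolation=cv2.INTER_CUBIC)
cv2.imwrite("pics/d1.png",c)
```

```text
-49 t 13.1 [0.5053 0.0446 0.0771] F [ 1.3663  3.9614 -0.803 ] M [ 0.757  -0.0374  0.7219] op 0.0139 j6 2.376
-30 t 13.52 [0.5056 0.0443 0.077 ] F [ 2.2137  2.6093 -3.5296] M [ 0.398  -0.2598  0.047 ] op 0.0119 j6 2.051
-10 t 13.94 [0.5055 0.0442 0.077 ] F [ 2.419   1.8184 -3.4701] M [ 0.0523 -0.2715 -0.0092] op 0.0118 j6 1.705
10 t 14.37 [0.5055 0.0441 0.077 ] F [ 2.81   -0.9599 -4.4276] M [-0.2126 -0.3206  0.0483] op 0.0117 j6 1.356
30 t 14.79 [0.5052 0.044  0.077 ] F [ 1.9252 -1.0503 -3.4026] M [-0.5726 -0.0831 -0.6567] op 0.0137 j6 1.008
50 t 15.22 [0.5056 0.0438 0.0771] F [ 1.3105 -5.3516 -2.7521] M [-1.0473 -0.3494 -0.0012] op 0.012 j6 0.658
60 t 15.51 [0.5056 0.0437 0.0771] F [ 1.3997 -5.0267 -2.0633] M [-1.1329 -0.3391 -0.0136] op 0.0118 j6 0.483
settled t 15.81 [0.5056 0.0437 0.0771] F [ 1.4445 -5.1455 -3.8745] M [-1.0392 -0.3041 -0.0362] op 0.0119 j6 0.483
open t 17.03 [0.5054 0.0445 0.077 ] F [-0.0321 -0.0992 -0.3007] M [-0.0882  0.1257 -0.0253] op 0.0878 j6 0.478
over plate t 18.86 [ 0.4666 -0.2556  0.199 ] F [ 0.4366 -0.2325 -0.5806] M [-0.0738  0.0344  0.0343] op 0.0876 j6 -0.908
```

View pics/d1.png

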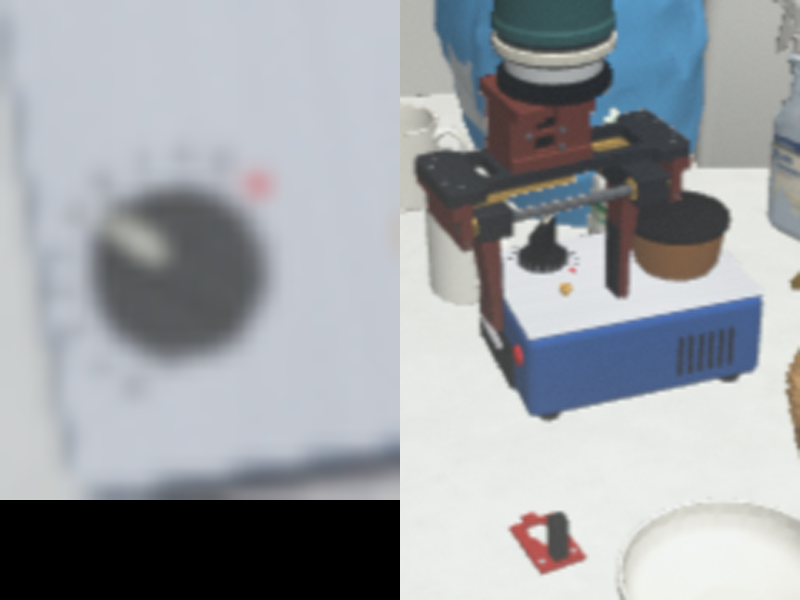

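The top view shows the pointer running from crop (165,258) to (110,218); corrected for height this is about 59°, on the fifth dot after the red one. The robot frame differs from the cameras' by about +2.6 mm in y at the dial, so I'll use that. Now I'll grasp the plate, lift it and check both.

```bash
cat >> h.py <<'E'
OFF=np.array([0,.0026]) # robot minus camera frame, from the dial grip
SR=np.array([.5055,.0443])-.0645*np.array([-np.sin(PSI),np.cos(PSI)]) # screw, robot frame
YH=np.array([-np.sin(PSI),np.cos(PSI)])
E
python3 - <<'E'
from h import *
from v import *
t=np.load("top3.npz")["p"];g=t[203:216,256:267].astype(int).sum(2)
k=8;f=cv2.resize(t[203:216,256:266].astype(np.float32).mean(2),None,fx=k,fy=k,interpolation=cv2.INTER_CUBIC)
# white pointer = bright pixels inside the dial top disc
yy,xx=np.mgrid[:f.shape[0],:f.shape[1]];U=(xx+.5)/k-.5+256;Vv=(yy+.5)/k-.5+203
W=np.array([onz("top",(u,v),.139)[:2] for u,v in zip(U.ravel(),Vv.ravel())])
rel=(W-DI)*1000;r=np.hypot(*rel.T);m=(r<19)&(f.ravel()>105)
c=rel[m].mean(0);print("pointer",m.sum(),c,"deg rel grinder",np.degrees(np.arctan2(c[1],c[0])-PSI))
p=PL+OFF
bot.move_l([*p,.04],feed=.2)
print(bot.move_l([*p,.010-OZ],feed=.08,contact_N=5));st("down")
if bot.observe()["position"][2]<-.02:
    clamp(40);st("grip")
    q=bot.observe()["position"]
    bot.move_l([q[0],q[1],.12],feed=.15);bot.pause(.2);st("lift")
    for n in("top","side"):
        P,D=imaging.get_image(n);np.savez(n+"4.npz",p=P,d=D)
    P=P[:,:,::-1];c=cv2.resize(P[150:300,215:345],(520,600),interpolation=cv2.INTER_CUBIC);cv2.imwrite("pics/l1.png",c)
E
```

```text
pointer 1339 [7.5885 8.0837] deg rel grinder 37.58523252508678
False
down t 20.93 [ 0.4673 -0.2541 -0.0297] F [ 0.3632 -0.1466 -0.4911] M [-0.0476  0.0644 -0.0292] op 0.0877 j6 -0.905
grip t 22.06 [ 0.467  -0.2539 -0.03  ] F [-0.0637  0.0106 -0.9031] M [-0.0481  0.0333  0.033 ] op 0.0137 j6 -0.905
lift t 23.41 [ 0.4665 -0.2535  0.1192] F [ 0.8281 -0.315  -0.4029] M [-0.0738  0.05    0.0297] op 0.0141 j6 -0.905
```

View pics/l1.png

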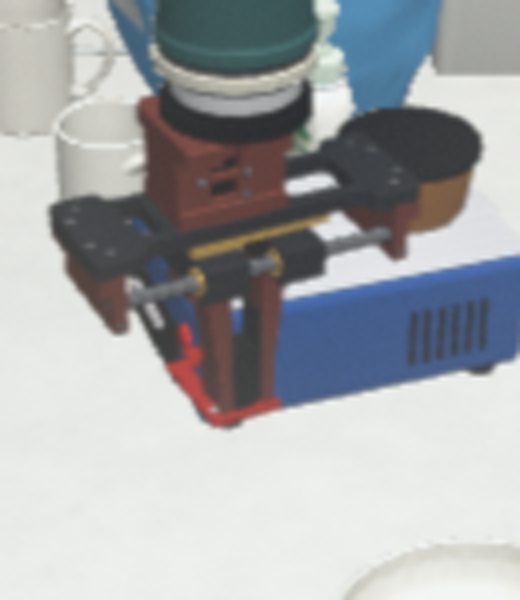

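The side view shows the plate held level by its tab (opening 14.1 mm). The pointer mask probably took in deck pixels, so I'll redo it properly with the white bar's own line, using the 2-click picture as a check.

Run:
```python
from h import *
from v import *
print("dial axis cam",DI)
for n,ends in(("top0",[(146,330,6,240,150),(146,362,6,240,150)]),("top3",[(110,218,12.5,250,190),(165,258,12.5,250,190)])):
    t=np.load(n+".npz")["p"]
    e=[onz("top",((u+.5)/k-.5+x0,(v+.5)/k-.5+y0),.139)[:2] for u,v,k,x0,y0 in ends]
    d=e[0]-e[1];print(n,"ends",np.round((np.array(e)-DI)*1000,1),"line deg",np.degrees(np.arctan2(d[1],d[0])-PSI),"outer deg",np.degrees(np.arctan2(*(e[0]-DI)[::-1])-PSI))
    print(t[203:218,256:272].mean(2).astype(int))
```

```text
dial axis cam [0.5055 0.0417]
top0 ends [[19.4 -1.1]
 [ 2.1 -1.1]] line deg -9.20556430564201 outer deg -12.430442598405135
[[185 181 179 185 182 173 174 171 167 172 176 170 175 181 180 183]
 [183 174 168 179 178 164 147 139 144 146 162 169 177 175 164 174]
 [182 179 171 167 154 130 114 129 145 120 120 141 163 171 168 176]
 [174 178 166 138 110  92  98 132 149 112  88 103 129 156 173 185]
 [171 172 148 106  83  82  96 131 149 111  82  84  96 127 161 182]
 [178 162 122  89  80  82  97 130 146 110  82  81  86 105 144 174]
 [174 143 101  82  81  81  91 119 133 104  81  82  83  91 120 159]
 [168 125  88  80  81  79  82  93  99  89  81  82  82  86 107 148]
 [168 121  84  81  81  80  79  82  82  82  81  82  82  83  99 142]
 [168 125  88  80  80  81  79  81  82  82  81  82  83  85 104 145]
 [169 135  93  81  82  80  80  82  83  82  81  83  83  88 113 154]
 [176 148 105  83  81  80  79  81  83  83  80  83  84  95 129 168]
 [177 166 127  94  83  79  79  81  83  82  81  83  87 109 149 179]
 [173 175 155 124  96  84  80  82  82  82  83  88 102 132 168 185]
 [181 183 175 159 132 105  91  89  91 
[... 427 characters left out ...]
  89  90  93 106 137 173 195]
 [185 162 144 156 162 150 124  98  89  88  89  89  94 115 155 187]
 [183 141 112 129 157 170 152 114  91  87  89  91  91 100 132 172]
 [180 134  94  96 120 143 146 118  93  89  89  89  90  95 118 163]
 [181 133  93  87  91 101 109  97  91  90  89  89  89  92 112 157]
 [181 136  96  89  88  88  87  88  88  88  90  90  89  91 110 157]
 [182 147 103  90  89  89  89  87  87  87  88  89  91  93 122 166]
 [188 159 115  92  90  89  90  89  89  86  86  88  90 103 140 180]
 [189 177 137 101  91  89  90  90  90  89  88  88  93 120 163 192]
 [186 187 165 127 104  93  90  90  90  92  92  96 111 148 184 199]
 [194 195 185 164 140 116 103  99 100 103 109 124 148 175 194 201]]
```

The pointer reads 45° against 50° expected (4 clicks would be 30°, 6 would be 70°), so it is five clicks. Now I'll measure where the plate sits in the grip.

Run:
```python
from h import *
from v import *
s=np.load("side4.npz")["p"].astype(np.float32);x0,y0,x1,y1=250,225,292,262
k=8;f=cv2.resize(s[y0:y1,x0:x1],None,fx=k,fy=k,interpolation=cv2.INTER_CUBIC)
m=((f[...,0]-f[...,1]>70)&(f[...,0]>120)).astype(np.uint8)
cs,_=cv2.findContours(m,0,cv2.CHAIN_APPROX_NONE);q=max(cs,key=cv2.contourArea)[:,0]
px=(q+.5)/k-.5+[x0,y0]
tool=np.array(bot.observe()["position"]);z=tool[2]+OZ-.010+.004
W=np.array([onz("side",u,z)[:2] for u in px])
R=np.array([[np.cos(TH),np.sin(TH)],[-np.sin(TH),np.cos(TH)]])
L=(R@(W-(tool[:2]-OFF)).T).T*1000; L[:,1]-=26   # plate frame if tab exactly in pads
print("z top",z,"x",L[:,0].min(),L[:,0].max(),"y",L[:,1].min(),L[:,1].max(),len(L))
for a in range(-24,26,4):
    b=L[(L[:,0]>=a)&(L[:,0]<a+4)]
    if len(b):print(a,b[:,1].min().round(1),b[:,1].max().round(1))
```

```text
z top 0.1534434984633991 x -19.48898923988117 19.604579224599938 y -36.541539952781825 57.91510913840216 683
-20 -35.9 25.7
-16 -35.9 25.5
-12 -36.5 26.0
-8 -36.0 34.3
-4 -35.8 48.4
0 -35.4 57.1
4 -35.5 57.9
8 -35.5 -28.1
12 -35.6 -28.5
16 -35.5 -29.3
```

The plate fits the grip: edges at ±19.5 mm, back edge at −35.7 mm (should be −36). Carry it to the screw and lower guarded.

Run:
```python
from h import *
p=SR-.036*YH;o=ori(PSI+np.pi/2)
bot.move_l([*p,.12],o,feed=.12);st("above")
bot.move_l([*p,.088],feed=.06);bot.pause(.2);st("pre")
print(bot.move_l([*p,.069],feed=.02,contact_N=4));st("low")
```

```text
above t 25.38 [ 0.5215 -0.0554  0.12  ] F [ 0.5224 -0.8266 -0.1677] M [-0.0898  0.056  -0.0261] op 0.0138 j6 -0.398
pre t 26.26 [ 0.522  -0.055   0.0884] F [ 0.591  -0.8    -1.2076] M [-0.1147 -0.01   -0.0576] op 0.014 j6 -0.398
True
low t 27.1 [ 0.5214 -0.0549  0.07  ] F [-0.4179 -0.1007  3.6025] M [-0.066   0.0788  0.0061] op 0.0138 j6 -0.398
```

Contact came at exactly deck height (a head hit would be 10 mm higher), so the keyhole is over the head. Slide home.

Run:
```python
from h import *
p=SR-.036*YH
bot.move_l([*p,.0706],feed=.02);bot.pause(.1);st("lift")
a=np.array(bot.observe()["position"])[:2]
e=p+.0185*YH
print(bot.move_l([*e,.0706],feed=.02,contact_N=8));st("slid")
f=np.array(bot.observe()["position"])[:2];print("travel",(f-a)@YH*1000,"of start target",(f-p)@YH*1000)
```

```text
lift t 27.45 [ 0.5213 -0.0548  0.0703] F [-0.1568  0.4762 -0.4804] M [-0.1134  0.047  -0.0228] op 0.0137 j6 -0.398
False
slid t 28.52 [ 0.5189 -0.038   0.0707] F [-0.5338 -5.9666 -1.5497] M [-1.1312  0.14    0.0092] op 0.0138 j6 -0.364
travel 16.94229454009319 of start target 17.080616090864357
```

It travelled 17 mm and then met resistance at the slot end. I'll press a little more to confirm, relax, let go, retract and look.

Run:
```python
from h import *
from v import *
p=SR-.036*YH
print(bot.move_l([*(p+.021*YH),.0702],feed=.02,contact_N=10));st("press")
f=np.array(bot.observe()["position"])[:2];print("pos",(f-p)@YH*1000)
bot.move_l([*f,.0702],feed=.02);bot.pause(.2);st("relax")
ungrasp();st("open")
f=np.array(bot.observe()["position"])[:2]
bot.move_l([*f,.20],feed=.12)
bot.reach([.42,-.22,.26],ori(PSI+np.pi/2));st("away")
c=np.zeros((600,800,3),np.uint8)
for n in("top","side"):
    P,D=imaging.get_image(n);np.savez(n+"5.npz",p=P,d=D);P=P[:,:,::-1]
    if n=="top":c[:,:400]=cv2.resize(P[190:232,252:280+12][:, :],(400,420),interpolation=cv2.INTER_CUBIC)[:420] if 0 else cv2.resize(P[180:240,252:292],(400,600),interpolation=cv2.INTER_CUBIC)
    else:c[:,400:]=cv2.resize(P[170:260,240:300],(400,600),interpolation=cv2.INTER_CUBIC)
cv2.imwrite("pics/f1.png",c)
```

```text
True
press t 28.73 [ 0.519  -0.0383  0.0705] F [-0.0008 -3.9265  0.0995] M [-0.7094 -0.0462 -0.0024] op 0.0135 j6 -0.36
pos 16.81611455380516
relax t 29.18 [ 0.5192 -0.0384  0.0703] F [ 1.0772 -2.0637  0.7567] M [-0.4391 -0.0538 -0.0263] op 0.0137 j6 -0.361
open t 30.39 [ 0.519  -0.0383  0.0702] F [-0.9829  0.0436 -0.6084] M [-0.0095 -0.0072 -0.0513] op 0.0876 j6 -0.361
away t 32.49 [ 0.4201 -0.2193  0.2594] F [ 0.6992 -0.447   0.0068] M [-0.0443  0.0302 -0.0323] op 0.0879 j6 -0.788
```

View pics/f1.png

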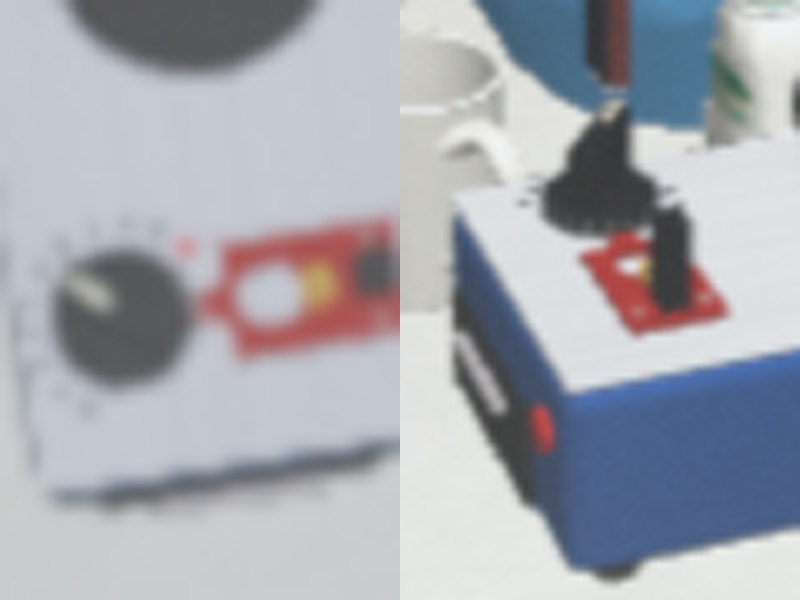

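The top view shows the tongue at about (205,305), just short of the dial, the brass head over the slot's end at (318,285), and the pointer still on the fifth dot. I'll check the plate's angle and depth numerically, and the dial pointer again.

Run:
```python
from h import *
from v import *
R=np.array([[np.cos(PSI),np.sin(PSI)],[-np.sin(PSI),np.cos(PSI)]])
for n,box in(("top",(272,198,298,220)),("side",(266,203,292,222))):
    p=np.load(n+"5.npz")["p"];q,c,a=blob(p,box,"red",.5)
    W=np.array([onz(n,u,.104)[:2] for u in q]).astype(np.float32)
    r=cv2.minAreaRect(W*1000);L=(R@(W-SC).T).T*1000
    print(n,r,"yaw grinder deg",np.degrees(PSI),"rel screw x",L[:,0].min(),L[:,0].max(),"y",L[:,1].min(),L[:,1].max())
```

```text
top ((515.1904907226562, -17.063526153564453), (37.675025939941406, 67.62944793701172), 9.887993812561035) yaw grinder deg 9.224620501606255 rel screw x -18.71955267107172 19.04142320066715 y -29.01532897223987 38.76668972257388
side ((515.1867065429688, -16.075485229492188), (40.130130767822266, 73.01283264160156), 10.135944366455078) yaw grinder deg 9.224620501606255 rel screw x -19.6140646251128 20.79614353739578 y -30.656494270079598 42.46206534011478
```

The plate is fully home: it spans −29 to +38.8 mm about the screw (should be −30 to +38) and its yaw is within 1° of the grinder's.

```bash
python3 -c "
from plant import bot, imaging, kinematics, ungrasp, clamp
print(bot.finish_job())"
```

```text
the job is handed in; nothing more can be done
None
```

I turned the dial to the fine stop and opened it five clicks, fitted the lock plate fully home under the screw head pointing at the dial, let go, and handed the job in at about 32 s.

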